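Stack a filtration test cell in its assembly nest

TASK

Assemble the test cell in the nest: lift the trough-shaped cell body into the pocket between the four corner guides, then lay the frame-shaped spacer from its draining stand on it, then the cover from the other stand with its sight-glass boss upward, each part the right way up, square in the pocket and lying flat before you let go and fetch the next. Set the parts down rather than dropping them, and leave the other things on the bench where they are.

Things in the scene. Friction and masses are not known exactly. Their poses are not given: they have to be found in the camera images.
- nest: fixed grey base plate 160 x 120 x 10 mm with four steel corner guides round a pocket 103 x 59 mm. Origin: centre of its underside; x along the pocket's length, z up. Guides are L-shaped, 10 mm thick, straight to 70 mm above the bench, then flared 30 degrees outward to 80 mm; they cover only the ends, so the middle 69 mm of each long side is open for fingers down to the plate
- nest_floor (a point): centre of the pocket's floor, 10 mm above the bench; axes as the nest's
- cell_body: open-topped aluminium trough, 100 x 56 x 34 mm (x, y, z), walls and floor 12 mm thick (a well 76 x 32 mm open at the top), 0.28 to 0.56 kg; starts upright on the bench. Origin: centre of its underside, z up out of the well. Turned end for end about z it is the same
- spacer: white plastic rectangular frame, 100 x 56 x 18 mm with a 72 x 30 mm window through it, about 0.12 kg; starts on one of the two stands (which one varies). Origin: centre of its underside (in the window), x along its length, z its thickness, pointing away from the slope. Same end for end
- cover: aluminium plate, 100 x 56 x 14 mm, with a round sight-glass boss of 40 mm diameter and 8 mm height in the middle of its top, about 0.20 kg; starts on the other stand, boss upward. Origin: centre of its underside, x along its length, z towards the boss. Same end for end
- stand_a: fixed steel stand, highest point 85 mm: a 130 x 80 mm foot and a plate 44 mm wide sloping 30 degrees, with an 8 mm ledge across its low (-x) end where the part rests, length up the slope, overhanging both sides by about 6 mm. Origin: on the bench under the slope's middle, whose top face is 52 mm up there; x points towards the high end, z up
- stand_b: fixed steel stand, highest point 85 mm: a 130 x 80 mm foot and a plate 44 mm wide sloping 30 degrees, with an 8 mm ledge across its low (-x) end where the part rests, length up the slope, overhanging both sides by about 6 mm. Origin: on the bench under the slope's middle, whose top face is 52 mm up there; x points towards the high end, z up
- cylinder: filled measuring cylinder, loose, foot 64 mm in diameter, 210 mm tall, 33 mm in diameter; origin under its centre. Leave alone
- reagent: amber bottle, loose, 68 mm in diameter, 190 mm tall; origin under its centre. Leave alone
- beaker: glass beaker, loose, 80 mm in diameter, 95 mm tall; origin under its centre. Leave alone
- dish: white dish, loose, 84 mm in diameter, 18 mm high; origin under its centre. Leave alone
- jar: white jar, loose, 64 mm in diameter, 80 mm tall; origin under its centre. Leave alone
- brush: lab brush, loose, 150 mm long, lying near the robot; origin under its middle, x along it. Leave alone
- timer: grey timer box, loose, 50 x 75 x 35 mm; origin under its centre. Leave alone
Not all that is in view belongs to the job. What is shaped like the cover but pink or purple is not meant.

How it is judged:
By the outcome, as a careful person would: the job done as asked, in the order asked, and still so for the second after the job is handed in, with the robot touching nothing.
It also fails if it takes over 72 s, if anything falls off the work surface, if the arm or the gripper's body presses on something with over 40 N, if the wrist force passes 120 N, or if a joint passes its speed limit or range.

ROBOT

A 6-joint arm with a two-finger parallel gripper is mounted at the origin on the work surface. World frame = base frame: x ahead of the robot, y to its left, z up, the work surface at z = 0. Lengths are in mm, angles in rad, forces in N, time in s.
With the tool pointing down it reaches from about 350 to 775 mm from the base axis. Payload 7.3 kg.
Tool frame: the origin (TCP) lies midway between the tips of the shut fingers; the grasp point (between the pads) lies 19 mm behind it (bot.tcp_to_grasp is the distance from the TCP to the grasp point, in mm); z points along the fingers, y is the line along which they close (so a half turn about z gives the same grasp; the last joint's range is limited). The gripper opens to 92 mm and grips with 3 to 60 N. Pads are 19 mm wide; open, the fingers measure 130 mm over their backs; the gripper's body (75 mm by 190 mm) begins 47 mm behind the grasp point.
Start: joints at [1.196, 0.342, 1.524, -0, 1.275, -0.146], TCP at [119.058, 511.341, 226.741] pointing down, gripper open.
Joint ranges: [-2.53, 2.53], [-0.77, 2.02], [0.04, 2.7], [-1, 4.14], [0.28, 2.66], [-3.11, 3.11]. Speed limits (rad/s): [2.57, 2.57, 3.14, 3.14, 3.14, 3.14].

INTERFACE

Orientations are given as [roll, pitch, yaw] about the fixed x, y, z axes, in that order (R = Rz(yaw) Ry(pitch) Rx(roll)).
In Python, from plant import bot, viewer gives the robot as it stands. The module is installed in compiled form; this text tells all that it offers.
- The arm moves only by the shell command python3 -m handwheel 'ROWS'. ROWS is text: rows parted by semicolons, each of 7 numbers parted by spaces: the shift along the tool's x, y, z scaled (see below), then the turn, a rotation vector about the tool's x, y, z scaled (see below), then the opening, from -1 (shut) to 1 (fully open), so that 0 is half open. In form: tx ty tz rx ry rz gripper; .... A call has 1 to 8 rows; each row is the pose to reach, as a shift and turn from the pose commanded when the call began, along the tool's axes at that moment, turning the shorter way round; what a row does not reach only later rows make up. The controller multiplies each number of a shift by 10 cm and each number of a turn by pi rad. A row lasts 1/12 s, in which the tool goes at most 41.7 mm and 7.16 degrees, less where a joint would pass 70% of its speed; a pose out of reach is approached as far as the arm can. A call with a number of a shift or a turn outside -1 to 1 is refused whole. A call with a gripper value outside its range is refused whole. The fingers move at their own pace and stop on an object; the grip force is fixed at half the most. Time passes only in rows, so rows that repeat a pose let the fingers close. It gives the time, the measured TCP pose, the force, the opening and the grip force at its end, in the units of the state.
- bot.get_obs(): the state, without advancing time (a new reading comes with each control period).
- viewer.capture(name): name is "scene" or "top"; returns a dict with "frame" (480x640x3 uint8, red, green, blue), "fov_y" (degrees; the focal length in pixels is half the picture's height over the tangent of half this angle, whatever the lens; pixels are square), "cx", "cy" (the principal point, pixels), "dist_coeffs" ([k1, k2, p1, p2, k3] as OpenCV has them; the pictures are not rectified), "T" (4x4, takes a point from camera to world coordinates). Camera axes: x right, y down, z forward; pixel columns grow to the right and rows downward; lengths in mm; the calibration is good to about 2 mm. A picture is of the moment at which its call begins. There is no depth.
- bot.close_job(): hands the job in; it is judged then, once.
Trained networks look in a picture, given as the dict that the camera call returned (one of the last four; its "shot" number tells which), for a name from the list of things; names that differ only in an ending like _2 or _b are one class to them, and where a whole thing is asked for, a point or a joint stands for the part that bears it (a point fixed in the world has none). Each returns a list of dicts, best first, with "score" (0 to 1); they miss things now and then, are a little off and sometimes report something else, mostly with a low value. They report only what shows in the picture. A call takes as long as a camera call. They do not tell look-alikes from the thing itself.
- viewer.recognise(target, picture): "centre" ([column, row] in pixels, amid what is visible of it).
- viewer.cut_out(target, picture): "pixels" (480x640 bool, what is visible of it) and "centre" ([column, row] in pixels, amid what is visible of it).
The state is a dict: "time": time; "joint_positions": joint angles; "dq": joint speeds; "tau": joint torques, N m; "tool_pos": TCP position; "tcp_rot": TCP orientation; "contact_force": force on the tool from outside, world axes, zero at the start; "moment": the same for the moment, N m; "grip_width": finger opening in mm; "finger_force": force on a finger pad.
Only numpy, scipy, OpenCV 4.12 (cv2) and the standard library are available. Lean on these libraries where they do the work, as an engineer would, in place of code of your own. Each camera call takes 0.05 s, during which the arm holds its last target. There are 200 camera calls.

## Working session

There is one attempt and no reset: what is moved stays moved. The work goes in short steps, Python scripts to look and compute and a shell command to move; the robot and the scene stay as the last step left them, time stands still between calls to the robot, and variables do not carry over. Pictures are saved under pics/ and viewed, at most 10 in all, crops included, and the job is handed in when it is done.

```bash
mkdir -p pics; cat > h.py <<'E'
import numpy as np,cv2,pickle
from plant import bot,viewer
def K(p):
    h,w=p["frame"].shape[:2]; f=h/2/np.tan(np.radians(p["fov_y"])/2)
    return np.array([[f,0,p["cx"]],[0,f,p["cy"]],[0,0,1.]])
def rays(p,uv):
    u=cv2.undistortPoints(np.array(uv,float).reshape(-1,1,2),K(p),np.array(p["dist_coeffs"],float)).reshape(-1,2)
    T=np.array(p["T"]); return T[:3,3],np.c_[u,np.ones(len(u))]@T[:3,:3].T
def onz(p,uv,z):
    o,d=rays(p,uv); return o+d*((z-o[2])/d[:,2])[:,None]
def proj(p,X):
    T=np.linalg.inv(np.array(p["T"])); r,_=cv2.Rodrigues(T[:3,:3])
    return cv2.projectPoints(np.array(X,float).reshape(-1,1,3),r,T[:3,3],K(p),np.array(p["dist_coeffs"],float))[0].reshape(-1,2)
def save(p,n): cv2.imwrite("pics/"+n,p["frame"][:,:,::-1])
E
python3 - <<'E'
from h import *
np.set_printoptions(precision=1,suppress=True)
for c in ("scene","top"):
    p=viewer.capture(c); save(p,c+"1.png"); pickle.dump(p,open(c+".pkl","wb"))
    print(c,p["fov_y"],np.array(p["T"])[:3].tolist())
    for n in ["nest","cell_body","spacer","cover","stand_a","cylinder","reagent","beaker","dish","jar","brush","timer"]:
        r=viewer.cut_out(n,p)
        for q in r[:3]: print(n,round(q["score"],2),np.round(q["centre"]),q["pixels"].sum(),onz(p,[q["centre"]],0)[0][:2])
print(bot.get_obs()["tcp_rot"],bot.tcp_to_grasp)
E
```

```text
scene 49.63550427409329 [[-0.033042760434991415, 0.7697833404464641, -0.6374494370174936, 1237.7288340023795], [0.9993949929512351, 0.03237503427000708, -0.012708470404312928, 63.79770821889797], [0.010854678569041081, -0.6374836985579315, -0.7703873766009304, 848.6595554531477]]
nest 0.78 [423. 217.] 3001 [430.1 287.2]
cell_body 0.72 [172. 218.] 1510 [ 458.1 -271.3]
spacer 0.86 [232. 280.] 827 [ 620.2 -116. ]
cover 0.91 [339. 377.] 1810 [823.7 100.6]
cover 0.67 [506. 310.] 1503 [670.4 422. ]
cover 0.53 [346. 302.] 1612 [664.3 114.7]
stand_a 0.74 [347. 301.] 1590 [663.1 115.5]
stand_a 0.59 [237. 303.] 1714 [676.6 -98.9]
cylinder 0.69 [298. 168.] 1509 [278.1  -0.7]
cylinder 0.61 [424. 216.] 3057 [424.7 289.9]
reagent 0.79 [439. 272.] 2675 [583.2 304.5]
beaker 0.74 [131. 265.] 2209 [ 590.6 -327.3]
dish 0.93 [290. 232.] 889 [486.9  -6.9]
jar 0.9 [265. 332.] 1508 [738.9 -37.9]
brush 0.85 [344. 195.] 696 [368.1 110.6]
timer 0.67 [248. 180.] 836 [ 327.3 -117.7]
top 54.03936218001368 [[0.03620650614560605, -0.9730575811578807, 0.2277016307888524, 365.0723175402364], [-0.9993331353378329, -0.034175277880278784, 0.012858265733062056, 34.854189318433335], [-0.004730066446096945, -0.2280153374950474, -0.9736460508513527, 1117.2872743861008]]
nest 0.86 [214. 323.] 3658 [438.7 292.2]
cell_body 0.89 [450. 319.] 1195 [ 466.7 -265.1]
spacer 0.89 [379. 232.] 713 [674.8 -94.9]
cover 0.9 [170. 222.] 950 [682.1 421.3]
cover 0.81 [302. 172.] 950 [825.1 100.1]
cover 0.57 [292. 240.] 986 [646.8 117.7]
stand_a 0.71 [380. 241.] 970 [652.1 -98.5]
stand_a 0.58 [301. 256.] 782 [607.5  92.9]
stand_a 0.5 [452. 317.] 1257 [ 471.9 -270.9]
reagent 0.56 [218. 231.] 1222 [663.6 299.7]
beaker 0.56 [471. 242.] 1269 [ 656.4 -320.9]
dish 0.92 [336. 298.] 975 [507.4   5.9]
jar 0.93 [354. 190.] 738 [782.6 -31.9]
jar 0.67 [379. 232.] 780 [675.3 -94.9]
brush 0.85 [286. 350.] 844 [381.2 118.6]
timer 0.76 [387. 366.] 794 [ 353.1 -117.9]
[ 3.1 -0.   2.9] 18.8
```

View pics/scene1.png

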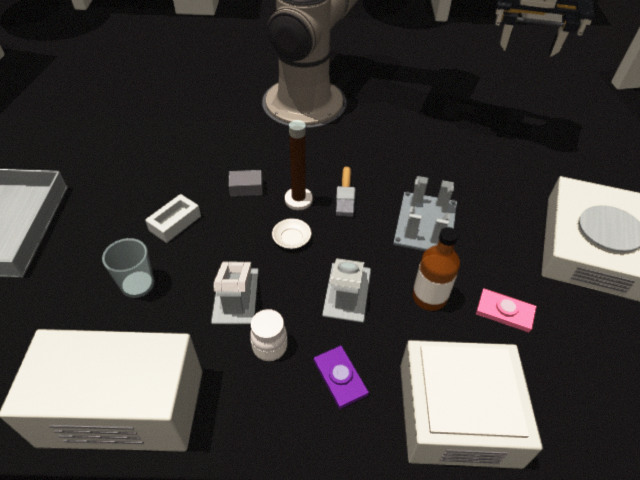

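View pics/top1.png

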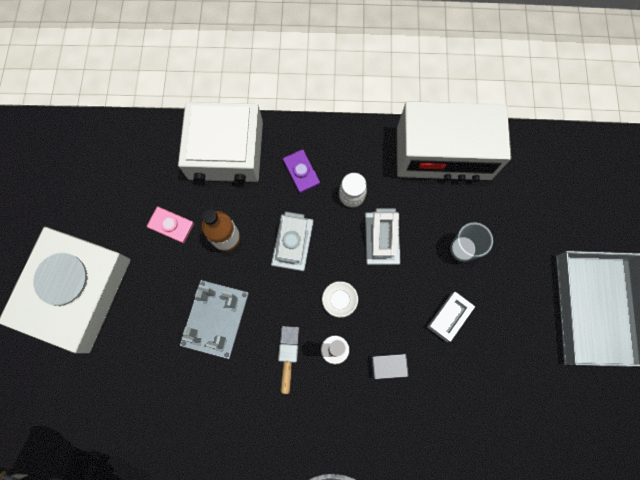

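```bash
cat > fit.py <<'E'
from h import *
from scipy.optimize import minimize
from scipy.spatial.transform import Rotation as R
def box(x0,x1,y0,y1,z0,z1): return np.array([[x,y,z] for x in(x0,x1) for y in(y0,y1) for z in(z0,z1)],float)
S=8
def hullmask(p,X):
    uv=proj(p,X); h=cv2.convexHull(uv.astype(np.float32)).reshape(-1,2)
    return h
def raster(h,o,n):
    m=np.zeros((n*S,n*S),np.uint8); cv2.fillPoly(m,[np.round(((h-o+.5)*S-.5)*16).astype(np.int32)],1,shift=4); return m
def posed(X,q,tilt=0):  # q=x,y,z,yaw
    return X@R.from_euler("ZY",[q[3],-tilt]).as_matrix().T+q[:3]
def fit(views,parts,q0,tilt=0,free=(0,1,3),fill=True):
    prep=[]
    for p,m in views:
        m=m.astype(np.uint8)
        ys,xs=np.nonzero(m); o=np.array([xs.min()-15,ys.min()-15.]); n=int(max(np.ptp(xs),np.ptp(ys))+30)
        sub=np.zeros((n,n),np.uint8); a=m[int(max(o[1],0)):int(o[1])+n,int(max(o[0],0)):int(o[0])+n]; sub[:a.shape[0],:a.shape[1]]=a
        if fill:
            cs=cv2.findContours(sub,cv2.RETR_EXTERNAL,cv2.CHAIN_APPROX_NONE)[0]; sub=cv2.drawContours(sub.copy(),cs,-1,1,-1)
        prep.append((p,np.kron(sub,np.ones((S,S),np.uint8)),o,n))
    def cost(v):
        q=np.array(q0,float); q[list(free)]+=np.array(v)*np.array([10,10,10,.2])[list(free)]; c=0
        for p,M,o,n in prep:
            m=np.zeros_like(M)
            for X in parts: m|=raster(hullmask(p,posed(X,q,tilt)),o,n)
            c+=(m^M).sum()/M.sum()
        return c
    best=None
    for dy in (0,.7,-.7):
        v=np.zeros(len(free)); v[-1]=dy
        for _ in range(2):
            n=len(v); sim=np.vstack([v]+[v+np.eye(n)[i]*1. for i in range(n)])
            r=minimize(cost,v,method="Nelder-Mead",options=dict(initial_simplex=sim,xatol=.005,fatol=1e-5)); v=r.x
        if best is None or r.fun<best.fun: best=r
    q=np.array(q0,float); q[list(free)]+=best.x*np.array([10,10,10,.2])[list(free)]
    return q,best.fun
BODY=[box(-50,50,-28,28,0,34)]
SPACER=[box(-50,50,-28,28,0,18)]
t=np.linspace(0,2*np.pi,24); c=np.c_[20*np.cos(t),20*np.sin(t)]
COVER=[box(-50,50,-28,28,0,14),np.r_[np.c_[c,0*t+14],np.c_[c,0*t+22]]]
NEST=[box(-80,80,-60,60,0,10)]
for sx in(1,-1):
    for sy in(1,-1):
        x=sorted([sx*51.5,sx*61.5]);y=sorted([sy*29.5,sy*39.5]);xi=sorted([sx*34.5,sx*61.5]);yi=sorted([sy*14.5,sy*39.5])
        NEST+=[box(*xi,*y,10,70),box(*x,*yi,10,70)]
E
python3 - <<'E'
from fit import *
np.set_printoptions(precision=3,suppress=True)
P=[pickle.load(open(c+".pkl","rb")) for c in("scene","top")]
P=[viewer.capture(c) for c in("scene","top")]
def near(n,xy):
    out=[]
    for p,c in zip(P,xy):
        r=[q for q in viewer.cut_out(n,p) if np.hypot(*(np.array(q["centre"])-c))<25]
        print(n,[(round(q["score"],2),int(q["pixels"].sum())) for q in r]); 
        if r: out.append((p,r[0]["pixels"]))
    return out
V={}
V["nest"]=near("nest",[(423,217),(214,323)]);V["body"]=near("cell_body",[(172,218),(450,319)])
V["spacer"]=near("spacer",[(232,272),(384,232)]);V["cover"]=near("cover",[(346,275),(292,240)])
pickle.dump(V,open("V.pkl","wb")); pickle.dump(P,open("P.pkl","wb"))
M=dict(nest=(NEST,[437,291,0,1.4],0,(0,1,3)),body=(BODY,[460,-260,0,.7],0,(0,1,2,3)),spacer=(SPACER,[630,-95,55,0],np.pi/6,(0,1,2,3)),cover=(COVER,[610,105,55,-.1],np.pi/6,(0,1,2,3)))
Q={}
for k,(X,q0,t,f) in M.items():
    for tt in ([t,-t] if t else [0]):
        q,c=fit(V[k],X,q0,tt,f); print(k,tt,q,c)
        if k not in Q or c<Q[k][2]: Q[k]=(q,tt,c)
        for v in V[k] if not t else []: print("   single",fit([v],X,q0,tt,(0,1,3)))
pickle.dump(Q,open("Q.pkl","wb"))
tiles=[]
for p in P:
    for k in Q:
        im=p["frame"][:,:,::-1]; X=M[k][0]; uv=[proj(p,posed(x,Q[k][0],Q[k][1])) for x in X]
        c=np.round(np.vstack(uv).mean(0)-32).astype(int); t=cv2.resize(im[c[1]:c[1]+64,c[0]:c[0]+64],(256,256),interpolation=cv2.INTER_CUBIC)
        t2=t.copy()
        for u in uv: cv2.polylines(t2,[np.round((cv2.convexHull(u.astype(np.float32))-c+.5)*4).astype(int)],True,(0,255,0),1)
        tiles.append(t2)
im=np.vstack([np.hstack(tiles[:4]),np.hstack(tiles[4:])]); cv2.imwrite("pics/fit.png",cv2.resize(im,(800,400)))
E
```

```text
nest [(0.55, 2940)]
nest [(0.57, 3626)]
cell_body [(0.75, 1572)]
cell_body [(0.95, 1262)]
spacer [(0.82, 879)]
spacer [(0.98, 768)]
cover [(0.83, 792)]
cover [(0.82, 1011)]
nest 0 [447.005 290.048   0.      2.916] 0.25005099168045597
   single (array([443.541, 290.963,   0.   ,   2.926]), np.float64(0.20290710034013607))
   single (array([448.207, 290.252,   0.   ,  -0.223]), np.float64(0.03022873000551572))
body 0 [ 470.993 -261.801    1.471    2.505] 0.10744294341749233
   single (array([ 470.159, -262.877,    0.   ,    2.49 ]), np.float64(0.051993877226463106))
   single (array([ 470.689, -261.663,    0.   ,   -0.625]), np.float64(0.0544770206022187))
spacer 0.5235987755982988 [ 660.193 -102.667   53.107    0.041] 0.05961570375166551
spacer -0.5235987755982988 [642.155 -99.023  76.229  -0.108] 0.8203026155440405
cover 0.5235987755982988 [639.638 112.121  52.068  -0.14 ] 0.11460475957647692
cover -0.5235987755982988 [623.086 112.009  80.471  -0.075] 0.9080654935857086
```

View pics/fit.png

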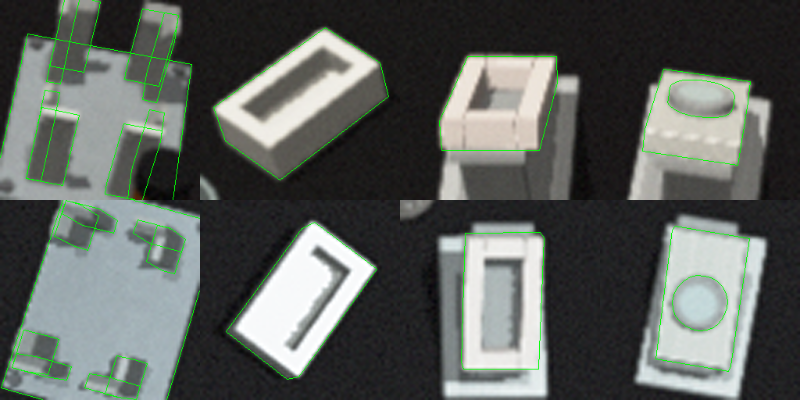

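```bash
cat > go.py <<'E'
import sys
from h import *
from scipy.spatial.transform import Rotation as R
# to(pos, yaw, tilt): shift/turn in handwheel units from the given start pose (default: measured)
def toolR(yaw,tilt=0): return R.from_euler("Z",yaw)*R.from_euler("Y",tilt)*R.from_euler("x",np.pi)
def cur():
    o=bot.get_obs(); return np.array(o["tool_pos"]),R.from_euler("xyz",o["tcp_rot"])
def to(p,r,start=None):
    p0,r0=start or cur(); return np.round(np.r_[r0.inv().apply(np.array(p)-p0)/100,(r0.inv()*r).as_rotvec()/np.pi],4)
E
python3 - <<'E'
from fit import *; from go import *
np.set_printoptions(precision=3,suppress=True)
P=pickle.load(open("P.pkl","rb"));V=pickle.load(open("V.pkl","rb"))
# nest: add flares, plate only outline from top; scene restricted to plate left part
f=np.tan(np.pi/6)*10
N2=[NEST[0]]
for sx in(1,-1):
    for sy in(1,-1):
        a=lambda x0,x1,y0,y1,z:[[sx*x,sy*y,z] for x in(x0,x1) for y in(y0,y1)]
        N2+=[np.array(a(34.5,61.5,29.5,39.5,10)+a(34.5,61.5,29.5,39.5,70)),np.array(a(51.5,61.5,14.5,39.5,10)+a(51.5,61.5,14.5,39.5,70)),
             np.array(a(34.5,61.5,29.5,39.5,70)+a(34.5,61.5,29.5+f,39.5+f,80)),np.array(a(51.5,61.5,14.5,39.5,70)+a(51.5+f,61.5+f,14.5,39.5,80))]
for i in (0,1):
    print(i,fit([V["nest"][i]],N2,[447,290,0,-.22],0,(0,1,3)))
# manual gray threshold masks as cross-check of nest plate and body (top)
print("nestjoint",fit(V["nest"],N2,[447,290,0,-.22],0,(0,1,3)))
for k,X in(("spacer",SPACER),("cover",COVER)):
    for i in(0,1): print(k,i,fit([V[k][i]],X,[650,-102 if k=="spacer" else 112,53,0],np.pi/6,(0,1,3)))
# cylinder foot and bottle base from scene / top
print("cyl foot",onz(P[0],[(298,200)],5),onz(P[1],[(335,350)],5))
print("bottle",onz(P[0],[(433,298)],10),onz(P[1],[(226,240)],60)); print("beaker rim",onz(P[1],[(474,238)],95),"jar top",onz(P[1],[(353,183)],80))
print(cur()[0],bot.get_obs()["tcp_rot"],bot.get_obs()["time"])
E
```

```text
0 (array([445.559, 290.469,   0.   ,  -0.219]), np.float64(0.23996598639455782))
1 (array([448.064, 289.649,   0.   ,  -0.221]), np.float64(0.037614623552123555))
nestjoint (array([447.575, 289.669,   0.   ,  -0.22 ]), np.float64(0.28205538127413127))
spacer 0 (array([ 660.106, -102.442,   53.   ,    0.04 ]), np.float64(0.02512031737773153))
spacer 1 (array([ 660.214, -102.933,   53.   ,    0.041]), np.float64(0.033080604243542436))
cover 0 (array([640.228, 111.994,  53.   ,  -0.133]), np.float64(0.04539535984848485))
cover 1 (array([640.088, 112.22 ,  53.   ,  -0.135]), np.float64(0.06913019287833828))
cyl foot [[392.847   4.682   5.   ]] [[386.202   4.202   5.   ]]
bottle [[655.584 282.596  10.   ]] [[625.85  265.884  60.   ]]
beaker rim [[ 641.419 -298.684   95.   ]] jar top [[768.721 -24.905  80.   ]]
[119.051 511.358 226.751] [3.141 0.    2.913] 1.8
```

```bash
h="python3 -m handwheel"
$h '-.93 -.35 -.11 0 0 0 1;-.93 -.35 -.11 0 0 0 1;-.93 -.35 -.11 0 0 0 1'
$h '-.93 -.35 -.11 0 0 0 1;-.93 -.35 -.11 0 0 0 1;-.93 -.35 -.11 0 0 0 1'
$h '-.93 -.35 -.11 0 0 0 1;-.93 -.35 -.11 0 0 0 1;-.93 -.35 -.11 0 0 0 1'
$h '-.93 -.35 -.11 0 0 0 1;-.93 -.35 -.11 0 0 0 1;-.93 -.35 -.11 0 0 0 1'
```

```text
time: 2.05
tool_pos: [204.3, 454.4, 238.2]
tcp_rot: [3.142, 0.002, 2.912]
contact_force: [0.3, 0.4, 0.6]
grip_width: 91.9
finger_force: 0.0
time: 2.3
tool_pos: [287.7, 398.8, 249.4]
tcp_rot: [3.141, 0.002, 2.911]
contact_force: [-0.2, 0.9, -0.4]
grip_width: 92.0
finger_force: 0.0
time: 2.55
tool_pos: [370.6, 343.4, 260.4]
tcp_rot: [3.141, 0.002, 2.91]
contact_force: [-0.1, 0.3, 0.5]
grip_width: 91.6
finger_force: 0.0
time: 2.8
tool_pos: [453.3, 287.9, 271.2]
tcp_rot: [-3.142, 0.002, 2.91]
contact_force: [0.2, -0.2, -0.4]
grip_width: 91.9
finger_force: 0.0
```

```bash
h="python3 -m handwheel"
$h '-.245 -.888 0 0 0 0 1;-.245 -.888 0 0 0 0 1;-.245 -.888 0 0 0 0 1'
$h '-.245 -.888 0 0 0 0 1;-.245 -.888 0 0 0 0 1;-.245 -.888 0 0 0 0 1'
$h '-.245 -.888 0 0 0 0 1;-.245 -.888 0 0 0 0 1;-.245 -.888 0 0 0 0 1'
$h '-.245 -.888 0 0 0 0 1;-.245 -.888 0 0 0 0 1;-.245 -.888 0 0 0 0 1'
$h '-.245 -.888 0 0 0 0 1;-.245 -.888 0 0 0 0 1;-.245 -.888 0 0 0 0 1'
$h '-.245 -.888 0 0 0 .13 1;-.245 -.888 0 0 0 .13 1;-.245 -.888 0 0 0 .13 1;-.245 -.888 0 0 0 .13 1;-.245 -.888 0 0 0 .13 1;-.245 -.888 0 0 0 .13 1'
python3 -c "
from go import *
print(to([470.5,-262.2,60],toolR(2.511)),to([470.5,-262.2,10],toolR(2.511)),cur()[0],bot.get_obs()['time'],bot.get_obs()['contact_force'])"
```

```text
time: 3.05
tool_pos: [453.6, 194.0, 270.5]
tcp_rot: [-3.139, -0.0, 2.91]
contact_force: [0.4, 0.7, 0.4]
grip_width: 91.9
finger_force: 0.0
time: 3.3
tool_pos: [457.2, 102.3, 270.8]
tcp_rot: [-3.14, 0.001, 2.91]
contact_force: [1.1, -0.3, 0.4]
grip_width: 91.8
finger_force: 0.0
time: 3.55
tool_pos: [461.0, 10.4, 270.8]
tcp_rot: [-3.14, 0.001, 2.909]
contact_force: [-0.5, 0.5, -0.0]
grip_width: 91.7
finger_force: 0.0
time: 3.8
tool_pos: [464.9, -81.6, 270.7]
tcp_rot: [-3.14, 0.001, 2.909]
contact_force: [-0.5, -0.8, 0.3]
grip_width: 92.0
finger_force: 0.0
time: 4.05
tool_pos: [468.7, -173.6, 270.5]
tcp_rot: [-3.14, 0.001, 2.91]
contact_force: [-0.2, 0.2, -0.8]
grip_width: 91.9
finger_force: 0.0
time: 4.55
tool_pos: [472.3, -260.6, 270.5]
tcp_rot: [3.141, -0.001, 2.506]
contact_force: [0.9, -1.3, -0.1]
grip_width: 92.1
finger_force: 0.0
[ 4.2000e-03 -2.5100e-02  2.1054e+00  2.0000e-04 -2.0000e-04 -1.5000e-03] [ 3.9000e-03 -2.5500e-02  2.6054e+00  2.0000e-04 -2.0000e-04 -1.5000e-03] [ 472.34285945 -260.60619678  270.5403334 ] 4.55 [ 0.85891121 -1.2725346  -0.13872114]
```

```bash
h="python3 -m handwheel"
$h '0 -.025 1 0 0 0 1;0 -.025 1 0 0 0 1;0 -.025 1 0 0 0 1'
$h '0 0 1 0 0 0 1;0 0 1 0 0 0 1;0 0 1 0 0 0 1;0 0 1 0 0 0 1'
$h '0 0 .3 0 0 0 1;0 0 .6 0 0 0 1;0 0 .6 0 0 0 1;0 0 .6 0 0 0 1'
$h '0 0 0 0 0 0 -1;0 0 0 0 0 0 -1;0 0 0 0 0 0 -1;0 0 0 0 0 0 -1;0 0 0 0 0 0 -1;0 0 0 0 0 0 -1;0 0 0 0 0 0 -1;0 0 0 0 0 0 -1'
```

```text
time: 4.8
tool_pos: [468.8, -260.8, 166.4]
tcp_rot: [3.141, -0.006, 2.507]
contact_force: [-0.7, 0.5, -0.2]
grip_width: 91.7
finger_force: 0.0
time: 5.13
tool_pos: [468.5, -260.6, 66.8]
tcp_rot: [3.141, -0.009, 2.507]
contact_force: [-1.2, 1.1, 0.2]
grip_width: 91.5
finger_force: 0.0
time: 5.47
tool_pos: [470.7, -263.0, 11.4]
tcp_rot: [3.141, -0.001, 2.506]
contact_force: [-0.0, 0.1, 0.7]
grip_width: 91.9
finger_force: 0.0
time: 6.13
tool_pos: [471.0, -263.6, 11.3]
tcp_rot: [3.141, 0.001, 2.504]
contact_force: [0.8, 2.2, 6.2]
grip_width: 55.6
finger_force: 30.0
```

```bash
h="python3 -m handwheel"
$h '0 0 -.15 0 0 0 -1;0 0 -.4 0 0 0 -1;0 0 -.8 0 0 0 -1;0 0 -1 0 0 0 -1;0 0 -1 0 0 0 -1'
$h '0 0 -1 0 0 0 -1;0 0 -1 0 0 0 -1;0 0 -1 0 0 0 -1'
$h '0 0 -.6 0 0 0 -1;0 0 -.6 0 0 0 -1;0 0 -.6 0 0 0 -1;0 0 -.6 0 0 0 -1'
python3 -c "
from go import *
for s in (2.511,2.921): print(to([448,289.8,180],toolR(s)))
print(cur()[0],bot.get_obs()['grip_width'],bot.get_obs()['contact_force'])"
```

```text
time: 6.55
tool_pos: [472.3, -265.2, 114.8]
tcp_rot: [-3.141, 0.008, 2.504]
contact_force: [1.6, -0.4, -3.2]
grip_width: 55.8
finger_force: 30.0
time: 6.8
tool_pos: [471.2, -264.4, 213.8]
tcp_rot: [-3.141, 0.004, 2.504]
contact_force: [0.8, -0.5, -1.9]
grip_width: 55.6
finger_force: 30.0
time: 7.13
tool_pos: [470.1, -263.6, 269.2]
tcp_rot: [-3.142, -0.001, 2.504]
contact_force: [-0.3, 0.2, -4.7]
grip_width: 55.7
finger_force: 30.0
[ 3.4692e+00  4.3158e+00  8.9680e-01 -0.0000e+00 -5.0000e-04 -2.1000e-03]
[ 3.4692e+00  4.3158e+00  8.9680e-01  1.0000e-04 -5.0000e-04 -1.3270e-01]
[ 470.11033675 -263.56065812  269.2071858 ] 55.688595180995165 [-0.30512598  0.20872576 -4.6732405 ]
```

```bash
h="python3 -m handwheel"
$h '.694 .863 0 0 0 0 -1;.694 .863 0 0 0 0 -1;.694 .863 0 0 0 0 -1'
$h '.694 .863 0 0 0 0 -1;.694 .863 0 0 0 0 -1;.694 .863 0 0 0 0 -1'
$h '.694 .863 0 0 0 0 -1;.694 .863 0 0 0 0 -1;.694 .863 0 0 0 0 -1'
$h '.694 .863 0 0 0 0 -1;.694 .863 0 0 0 0 -1;.694 .863 0 0 0 0 -1'
$h '.694 .863 0 0 0 -.132 -1;.694 .863 0 0 0 -.132 -1;.694 .863 0 0 0 -.132 -1;.694 .863 0 0 0 -.132 -1;.694 .863 0 0 0 -.132 -1;.694 .863 0 0 0 -.132 -1' 
$h '0 0 1 0 0 0 -1;0 0 1 0 0 0 -1;0 0 1 0 0 0 -1;0 0 1 0 0 0 -1;0 0 1 0 0 0 -1'|head -3
$h '0 0 .5 0 0 0 -1;0 0 .5 0 0 0 -1;0 0 .5 0 0 0 -1;0 0 .5 0 0 0 -1'|head -3
python3 - <<'E'
from fit import *; from go import *
np.set_printoptions(precision=4,suppress=True)
p,r=cur(); print(to([448,289.8,120],toolR(2.921)),p,bot.get_obs()['tcp_rot'])
T=[]
for c in("top","scene"):
    P=viewer.capture(c)
    u=proj(P,[p])[0]; o=np.round(u-50).astype(int); o=np.maximum(o,0)
    T.append(cv2.resize(P["frame"][o[1]:o[1]+100,o[0]:o[0]+100,::-1],(400,400),interpolation=cv2.INTER_CUBIC)); print(o)
    for q in viewer.cut_out("cell_body",P)[:2]: print(c,q["score"],q["centre"],q["pixels"].sum())
cv2.imwrite("pics/held1.png",np.hstack(T))
E
```

```text
time: 7.38
tool_pos: [464.0, -149.8, 266.9]
tcp_rot: [-3.141, -0.008, 2.504]
contact_force: [0.2, 1.0, -4.2]
grip_width: 55.5
finger_force: 30.0
time: 7.63
tool_pos: [459.4, -39.0, 267.3]
tcp_rot: [-3.14, -0.007, 2.505]
contact_force: [0.3, 0.4, -3.5]
grip_width: 55.6
finger_force: 30.0
time: 7.88
tool_pos: [455.0, 71.4, 267.4]
tcp_rot: [-3.139, -0.006, 2.505]
contact_force: [1.2, 1.2, -3.5]
grip_width: 55.7
finger_force: 30.0
time: 8.13
tool_pos: [450.6, 181.8, 267.3]
tcp_rot: [-3.138, -0.005, 2.506]
contact_force: [0.8, -0.3, -3.7]
grip_width: 55.6
finger_force: 30.0
time: 8.63
tool_pos: [447.2, 289.1, 267.8]
tcp_rot: [-3.138, -0.004, 2.918]
contact_force: [-0.1, -0.2, -3.9]
grip_width: 55.6
finger_force: 30.0
time: 9.05
tool_pos: [448.0, 288.4, 169.8]
tcp_rot: [-3.14, -0.002, 2.916]
time: 9.38
tool_pos: [449.0, 289.7, 122.2]
tcp_rot: [3.141, 0.001, 2.918]
[ 0.0104 -0.0012  0.0219  0.0003  0.0003 -0.0008] [449.0339 289.6854 122.1958] [3.1407 0.0011 2.9183]
[152 263]
[385 133]
scene 0.84 [434.3, 184.9] 1166
```

View pics/held1.png

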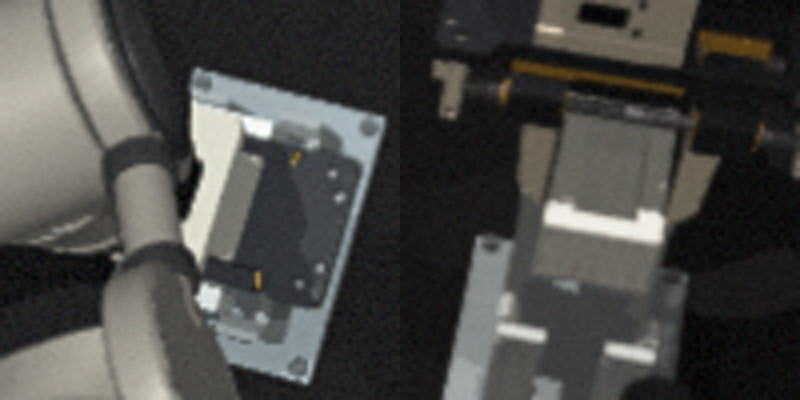

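```bash
h="python3 -m handwheel"
$h '0 0 .2 0 0 0 -1;0 0 .35 0 0 0 -1;0 0 .4 0 0 0 -1;0 0 .45 0 0 0 -1;0 0 .45 0 0 0 -1;0 0 .45 0 0 0 -1'
```

```text
time: 10.08
tool_pos: [448.7, 289.9, 76.4]
tcp_rot: [3.141, 0.001, 2.919]
contact_force: [0.7, -1.0, -2.8]
grip_width: 56.0
finger_force: 30.0
```

```bash
h="python3 -m handwheel"
$h '0 0 .2 0 0 0 -1;0 0 .35 0 0 0 -1;0 0 .45 0 0 0 -1;0 0 .5 0 0 0 -1;0 0 .52 0 0 0 -1;0 0 .52 0 0 0 -1;0 0 .52 0 0 0 -1'
```

```text
time: 10.67
tool_pos: [448.8, 289.9, 24.4]
tcp_rot: [3.141, 0.001, 2.919]
contact_force: [0.0, -0.2, -3.7]
grip_width: 55.4
finger_force: 30.0
```

```bash
h="python3 -m handwheel"
$h '0 0 .015 0 0 0 -1;0 0 .025 0 0 0 -1;0 0 .035 0 0 0 -1;0 0 .04 0 0 0 -1;0 0 .04 0 0 0 -1;0 0 .04 0 0 0 -1'
```

```text
time: 11.17
tool_pos: [448.6, 289.8, 21.3]
tcp_rot: [3.141, 0.001, 2.919]
contact_force: [-3.6, -1.4, 8.7]
grip_width: 56.4
finger_force: 30.0
```

```bash
h="python3 -m handwheel"
$h '0 0 0 0 0 0 1;0 0 0 0 0 0 1;0 0 0 0 0 0 1;0 0 0 0 0 0 1;0 0 0 0 0 0 1;0 0 0 0 0 0 1'
$h '0 0 -.1 0 0 0 1;0 0 -.4 0 0 0 1;0 0 -.8 0 0 0 1;0 0 -1 0 0 0 1'
$h '0 0 -1 0 0 0 1;0 0 -1 0 0 0 1;0 0 -1 0 0 0 1'
$h '0 0 -.5 0 0 0 1;0 0 -.5 0 0 0 1'
python3 - <<'E'
from go import *
def tgt(c,yaw,b): 
    rr=toolR(np.pi+yaw,np.pi/6); n=-rr.as_matrix()[:,2]; return c+n*b,rr
c=np.array([660.2,-102.7,53.1]); a,rr=tgt(c,.041,120); print(a,to(a,rr),cur()[0])
E
```

```text
time: 11.67
tool_pos: [448.3, 289.6, 19.6]
tcp_rot: [3.142, -0.0, 2.919]
contact_force: [-1.0, -0.9, 0.1]
grip_width: 89.7
finger_force: 0.0
time: 12.0
tool_pos: [449.5, 290.3, 124.0]
tcp_rot: [3.139, 0.004, 2.919]
contact_force: [0.9, 0.4, 0.7]
grip_width: 91.9
finger_force: 0.0
time: 12.25
tool_pos: [449.9, 290.4, 226.3]
tcp_rot: [3.136, 0.007, 2.919]
contact_force: [1.1, 0.7, 0.7]
grip_width: 91.9
finger_force: 0.0
time: 12.42
tool_pos: [449.8, 290.5, 276.8]
tcp_rot: [3.135, 0.008, 2.919]
contact_force: [-0.1, 0.0, 0.8]
grip_width: 92.1
finger_force: 0.0
[ 600.25042294 -105.15931085  157.02304845] [-2.3297 -3.5347  1.1942 -0.0203 -0.1629 -0.0823] [449.84486476 290.45614651 276.78254188]
```

```bash
h="python3 -m handwheel"
$h '-.582 -.884 0 0 0 0 1;-.582 -.884 0 0 0 0 1;-.582 -.884 0 0 0 0 1'|head -2
$h '-.582 -.884 0 0 0 0 1;-.582 -.884 0 0 0 0 1;-.582 -.884 0 0 0 0 1'|head -2
$h '-.582 -.884 0 0 0 0 1;-.582 -.884 0 0 0 0 1;-.582 -.884 0 0 0 0 1'|head -2
$h '-.582 -.884 0 -.02 -.163 -.082 1;-.582 -.884 0 -.02 -.163 -.082 1;-.582 -.884 0 -.02 -.163 -.082 1;-.582 -.884 0 -.02 -.163 -.082 1;-.582 -.884 0 -.02 -.163 -.082 1;-.582 -.884 0 -.02 -.163 -.082 1;-.582 -.884 0 -.02 -.163 -.082 1'
cat >> go.py <<'E'
def stand(c,yaw,b):
    rr=toolR(np.pi+yaw,np.pi/6); return np.array(c)-rr.as_matrix()[:,2]*b,rr
SP=([660.2,-102.7,53.1],.041); CV=([640.1,112.1,52.6],-.135)
E
python3 - <<'E'
from fit import *; from go import *
for b in(80,2):print(to(*stand(*SP,b)))
print(cur()[0],bot.get_obs()['tcp_rot'])
T=[];np.set_printoptions(precision=3,suppress=True)
for c in("top","scene"):
    P=viewer.capture(c)
    o=np.round(proj(P,[[448,290,30]])[0]-50).astype(int)
    T.append(cv2.resize(P["frame"][o[1]:o[1]+100,o[0]:o[0]+100,::-1],(400,400),interpolation=cv2.INTER_CUBIC))
    for q in viewer.cut_out("spacer",P)[:1]: print(c,q["score"],q["centre"],q["pixels"].sum())
cv2.imwrite("pics/placed1.png",np.hstack(T))
E
```

```text
time: 12.67
tool_pos: [486.2, 187.9, 270.6]
time: 12.92
tool_pos: [523.6, 87.9, 270.3]
time: 13.17
tool_pos: [560.8, -11.4, 270.1]
time: 13.75
tool_pos: [596.6, -106.9, 270.2]
tcp_rot: [-3.137, 0.513, -3.102]
contact_force: [-0.9, 0.1, -0.3]
grip_width: 91.9
finger_force: 0.0
[ 5.1860e-01  2.2900e-02  1.4044e+00 -1.7000e-03 -3.4000e-03 -3.0000e-04]
[ 5.1020e-01  2.6900e-02  2.1843e+00 -1.7000e-03 -3.4000e-03 -3.0000e-04]
[ 596.57892991 -106.92641299  270.20013964] [-3.13700007  0.51293642 -3.10180303]
top 0.72 [391.6, 218.2] 379
scene 0.91 [232.9, 279.9] 857
```

View pics/placed1.png

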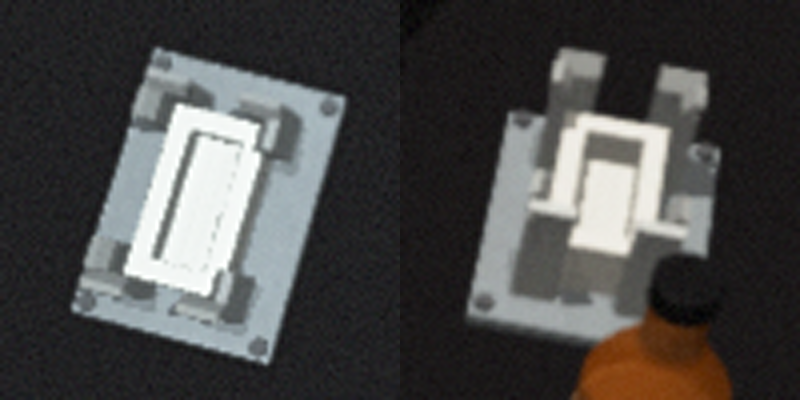

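The body sits square and flat between the guides: top view crop centre about (190,195), scene crop (610,190). Now the spacer.

```bash
h="python3 -m handwheel"
$h '.52 .023 .7 -.0017 -.0034 0 1;.52 .023 .7 -.0017 -.0034 0 1;.52 .023 .7 -.0017 -.0034 0 1;.52 .023 .7 -.0017 -.0034 0 1'|head -3
$h '0 0 .7 0 0 0 1;0 0 .7 0 0 0 1;0 0 .7 0 0 0 1;0 0 .7 0 0 0 1'|head -3
python3 -c "
from go import *
print(to(*stand(*SP,2)))"
```

```text
time: 14.28
tool_pos: [585.8, -104.2, 181.2]
tcp_rot: [3.138, 0.52, -3.1]
time: 14.62
tool_pos: [623.2, -103.5, 123.8]
tcp_rot: [3.141, 0.526, -3.098]
[ 3.490e-02 -8.200e-03  7.775e-01  5.000e-04  9.000e-04  7.000e-04]
```

```bash
h="python3 -m handwheel"
$h '.015 0 .3 0 0 0 1;.015 0 .5 0 0 0 1;.015 0 .5 0 0 0 1;.015 0 .5 0 0 0 1'|head -3
python3 -c "
from go import *
print(to(*stand(*SP,2)))"
```

```text
time: 14.95
tool_pos: [646.2, -102.7, 80.8]
tcp_rot: [-3.141, 0.528, -3.098]
[ 1.850e-02 -5.400e-03  2.895e-01  2.000e-04  1.300e-03  6.000e-04]
```

```bash
h="python3 -m handwheel"
$h '.017 -.004 .15 0 .001 0 1;.017 -.004 .25 0 .001 0 1;.017 -.004 .28 0 .001 0 1;.017 -.004 .28 0 .001 0 1;.017 -.004 .28 0 .001 0 1'
python3 -c "
from go import *
print(to(*stand(*SP,2)))"
```

```text
time: 15.37
tool_pos: [658.0, -102.6, 54.5]
tcp_rot: [-3.141, 0.523, -3.099]
contact_force: [-0.1, 0.2, 0.5]
grip_width: 91.7
finger_force: 0.0
[-0.0124 -0.002   0.0032  0.0002 -0.0002  0.0004]
```

```bash
h="python3 -m handwheel"
$h '-.01 0 0 0 0 0 1;-.01 0 0 0 0 0 -1;-.01 0 0 0 0 0 -1;-.01 0 0 0 0 0 -1;-.01 0 0 0 0 0 -1;-.01 0 0 0 0 0 -1;-.01 0 0 0 0 0 -1;-.01 0 0 0 0 0 -1'
$h '0 0 0 0 0 0 -1;0 0 0 0 0 0 -1'
python3 -c "
from go import *
print(to(*stand(*SP,2)))"
```

```text
time: 16.03
tool_pos: [658.6, -102.5, 54.0]
tcp_rot: [3.142, 0.522, -3.099]
contact_force: [-0.0, -0.3, 0.4]
grip_width: 55.6
finger_force: 30.0
time: 16.2
tool_pos: [658.6, -102.5, 54.0]
tcp_rot: [3.142, 0.522, -3.099]
contact_force: [0.6, -0.2, 0.0]
grip_width: 56.1
finger_force: 30.0
[-0.0092 -0.003  -0.0045  0.0002 -0.0005  0.0004]
```

```bash
h="python3 -m handwheel"
$h '0 0 -.1 0 0 0 -1;0 0 -.3 0 0 0 -1;0 0 -.6 0 0 0 -1;0 0 -1 0 0 0 -1;0 0 -1 0 0 0 -1'
$h '-.3 0 -.9 0 0 0 -1;-.3 0 -.9 0 0 0 -1;-.3 0 -.9 0 0 0 -1;-.3 0 -.9 0 0 0 -1'
python3 -c "
from go import *
print(to(cur()[0],toolR(2.921)),to([447.1,290,270],toolR(2.921)),to([447.1,290,270],toolR(2.921),(cur()[0],toolR(2.921))))"
```

```text
time: 16.62
tool_pos: [608.5, -105.4, 147.0]
tcp_rot: [-3.137, 0.528, -3.098]
contact_force: [1.2, -0.3, 0.2]
grip_width: 55.7
finger_force: 30.0
time: 16.95
tool_pos: [590.9, -106.2, 238.3]
tcp_rot: [-3.137, 0.529, -3.097]
contact_force: [0.5, -1.4, -1.7]
grip_width: 55.7
finger_force: 30.0
[0.     0.     0.     0.0209 0.1675 0.0819] [ 0.9297  4.0176 -0.9274  0.0209  0.1675  0.0819] [ 2.2699  3.5515 -0.3166  0.      0.      0.    ]
```

```bash
h="python3 -m handwheel"
$h '0 0 0 .021 .1675 .082 -1;0 0 0 .021 .1675 .082 -1;0 0 0 .021 .1675 .082 -1;0 0 0 .021 .1675 .082 -1;0 0 0 .021 .1675 .082 -1;0 0 0 .021 .1675 .082 -1'|head -3
$h '.567 .888 -.08 0 0 0 -1;.567 .888 -.08 0 0 0 -1;.567 .888 -.08 0 0 0 -1'|head -2
$h '.567 .888 -.08 0 0 0 -1;.567 .888 -.08 0 0 0 -1;.567 .888 -.08 0 0 0 -1'|head -2
$h '.567 .888 -.08 0 0 0 -1;.567 .888 -.08 0 0 0 -1;.567 .888 -.08 0 0 0 -1'|head -2
$h '.567 .888 -.08 0 0 0 -1;.567 .888 -.08 0 0 0 -1;.567 .888 -.08 0 0 0 -1;.567 .888 -.08 0 0 0 -1;.567 .888 -.08 0 0 0 -1'
python3 -c "
from go import *
print(to([447.1,290,120],toolR(2.921)))"
```

```text
time: 17.45
tool_pos: [591.2, -105.1, 230.5]
tcp_rot: [3.14, -0.015, 2.921]
time: 17.7
tool_pos: [551.9, -3.3, 240.5]
time: 17.95
tool_pos: [515.7, 96.0, 249.8]
time: 18.2
tool_pos: [479.8, 194.8, 258.5]
time: 18.62
tool_pos: [445.3, 291.2, 266.8]
tcp_rot: [3.14, -0.008, 2.925]
contact_force: [-0.2, 0.2, -1.5]
grip_width: 55.8
finger_force: 30.0
[-3.1200e-02 -1.1200e-02  1.4675e+00  6.0000e-04 -2.5000e-03  1.3000e-03]
```

```bash
h="python3 -m handwheel"
$h '-.02 -.01 .9 0 -.002 .001 -1;-.02 -.01 .9 0 -.002 .001 -1;-.02 -.01 .9 0 -.002 .001 -1;-.02 -.01 .9 0 -.002 .001 -1'|head -3
$h '0 0 .57 0 0 0 -1;0 0 .57 0 0 0 -1;0 0 .57 0 0 0 -1;0 0 .57 0 0 0 -1;0 0 .57 0 0 0 -1;0 0 .57 0 0 0 -1'|head -3
python3 - <<'E'
from fit import *; from go import *
np.set_printoptions(precision=4,suppress=True)
p,r=cur(); print(to([447.1,290,120],toolR(2.921)),p,bot.get_obs()['tcp_rot'])
P=viewer.capture("scene"); P2=viewer.capture("top")
for q in viewer.cut_out("spacer",P)[:1]:
    m=q["pixels"]; print(q["score"],m.sum())
    print(fit([(P,m)],SPACER,[448,290,p[2]-1.5,-.22],0,(0,1,3)))
T=[]
for Q in (P2,P):
    o=np.round(proj(Q,[p])[0]-40).astype(int); t=cv2.resize(Q["frame"][o[1]:o[1]+100,o[0]:o[0]+100,::-1],(400,400),interpolation=cv2.INTER_CUBIC)
    X=posed(SPACER[0],[p[0]+.9,p[1]-.2,p[2]-1.5,r.as_euler("xyz")[2]+np.pi]); u=(proj(Q,X)-o+.5)*4
    cv2.polylines(t,[np.round(cv2.convexHull(u.astype(np.float32))).astype(int)],True,(0,255,0),1); T.append(t)
cv2.imwrite("pics/held2.png",np.hstack(T))
E
```

```text
time: 18.95
tool_pos: [446.2, 287.5, 175.2]
tcp_rot: [-3.139, -0.007, 2.917]
time: 19.45
tool_pos: [449.2, 290.1, 123.4]
tcp_rot: [3.137, 0.002, 2.918]
[ 0.0199 -0.0061  0.0338  0.0014  0.0008 -0.001 ] [449.167  290.1443 123.3882] [3.1371 0.0024 2.9178]
0.61 829
(array([448.625 , 289.7204, 121.8882,  -0.2267]), np.float64(0.10004300458715597))
```

View pics/held2.png

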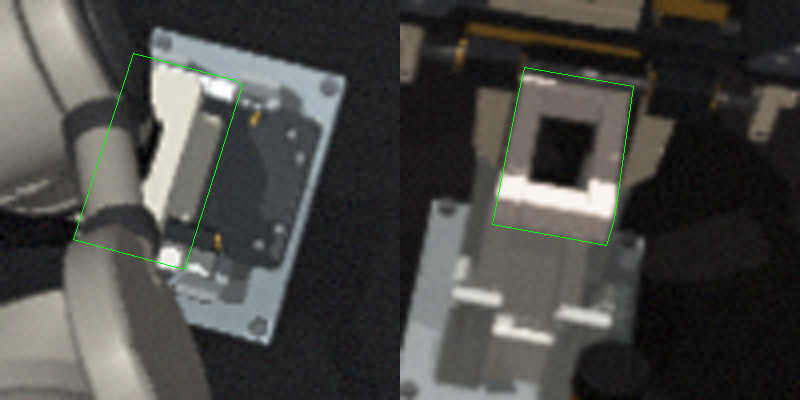

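```bash
h="python3 -m handwheel"
$h '.015 0 .25 .001 0 -.001 -1;.015 0 .4 .001 0 -.001 -1;.015 0 .45 .001 0 -.001 -1;.015 0 .5 .001 0 -.001 -1;.015 0 .55 .001 0 -.001 -1;.015 0 .58 .001 0 -.001 -1;.015 0 .58 .001 0 -.001 -1;.015 0 .58 .001 0 -.001 -1'
```

```text
time: 20.27
tool_pos: [447.6, 290.5, 63.6]
tcp_rot: [3.141, 0.002, 2.921]
contact_force: [5.2, -0.2, -2.0]
grip_width: 56.0
finger_force: 30.0
```

```bash
h="python3 -m handwheel"
$h '-.01 .003 .05 0 0 0 -1;-.01 .003 .1 0 0 0 -1;-.01 .003 .13 0 0 0 -1;-.01 .003 .15 0 0 0 -1;-.01 .003 .15 0 0 0 -1;-.01 .003 .15 0 0 0 -1'
```

```text
time: 20.77
tool_pos: [447.5, 290.2, 47.8]
tcp_rot: [-3.14, -0.001, 2.921]
contact_force: [5.2, -0.7, -2.1]
grip_width: 55.8
finger_force: 30.0
```

```bash
h="python3 -m handwheel"
$h '-.01 0 .01 0 0 0 -1;-.01 0 .02 0 0 0 -1;-.01 0 .03 0 0 0 -1;-.01 0 .035 0 0 0 -1;-.01 0 .035 0 0 0 -1;-.01 0 .035 0 0 0 -1'
```

```text
time: 21.27
tool_pos: [447.5, 290.0, 45.7]
tcp_rot: [-3.14, -0.002, 2.921]
contact_force: [-3.4, -2.9, 13.5]
grip_width: 56.0
finger_force: 30.0
```

```bash
h="python3 -m handwheel"
$h '0 0 0 0 0 0 1;0 0 0 0 0 0 1;0 0 0 0 0 0 1;0 0 0 0 0 0 1;0 0 0 0 0 0 1;0 0 0 0 0 0 1'
$h '0 0 -.1 0 0 0 1;0 0 -.4 0 0 0 1;0 0 -.8 0 0 0 1;0 0 -1 0 0 0 1'|head -2
$h '0 0 -1 0 0 0 1;0 0 -1 0 0 0 1;0 0 -1 0 0 0 1'|head -2
$h '0 0 -.2 0 0 0 1;0 0 -.2 0 0 0 1'|head -2
python3 -c "
from go import *
a,rr=stand(*CV,150);print(a,to(a,rr))"
```

```text
time: 21.77
tool_pos: [447.9, 289.9, 44.2]
tcp_rot: [-3.14, -0.002, 2.921]
contact_force: [-0.7, -0.2, -0.8]
grip_width: 89.7
finger_force: 0.0
time: 22.1
tool_pos: [449.5, 290.7, 148.8]
time: 22.35
tool_pos: [449.9, 290.9, 251.1]
time: 22.52
tool_pos: [449.8, 290.9, 269.6]
[565.78240016 122.19427333 182.50381057] [-1.4955 -1.396   0.8736 -0.006  -0.1648 -0.0268]
```

```bash
h="python3 -m handwheel"
$h '-.75 -.7 0 0 0 0 1;-.75 -.7 0 0 0 0 1;-.75 -.7 0 0 0 0 1'|head -2
$h '-.75 -.7 0 -.006 -.165 -.027 1;-.75 -.7 0 -.006 -.165 -.027 1;-.75 -.7 0 -.006 -.165 -.027 1;-.75 -.7 0 -.006 -.165 -.027 1;-.75 -.7 0 -.006 -.165 -.027 1;-.75 -.7 0 -.006 -.165 -.027 1;-.75 -.7 0 -.006 -.165 -.027 1'|head -3
python3 - <<'E'
from fit import *; from go import *
for b in(80,1):print(to(*stand(*CV,b)))
T=[];np.set_printoptions(precision=3,suppress=True)
for c in("top","scene"):
    P=viewer.capture(c)
    o=np.round(proj(P,[[448,290,50]])[0]-50).astype(int)
    T.append(cv2.resize(P["frame"][o[1]:o[1]+100,o[0]:o[0]+100,::-1],(400,400),interpolation=cv2.INTER_CUBIC))
    for q in viewer.cut_out("cover",P)[:3]: print(c,q["score"],q["centre"],q["pixels"].sum())
cv2.imwrite("pics/placed2.png",np.hstack(T))
E
```

```text
time: 22.77
tool_pos: [507.6, 202.5, 263.9]
time: 23.35
tool_pos: [563.8, 120.8, 264.4]
tcp_rot: [-3.136, 0.516, 3.01]
[ 3.8360e-01  2.2900e-02  1.4209e+00 -1.3000e-03 -2.4000e-03  9.0000e-04]
[ 3.7760e-01  2.6000e-02  2.2109e+00 -1.3000e-03 -2.4000e-03  9.0000e-04]
top 0.9 [169.7, 223.9] 949
top 0.85 [294.1, 232.9] 756
top 0.82 [300.7, 169.9] 828
scene 0.85 [340.2, 377.4] 1866
scene 0.81 [506.4, 309.5] 1432
scene 0.57 [348.2, 272.8] 787
```

View pics/placed2.png

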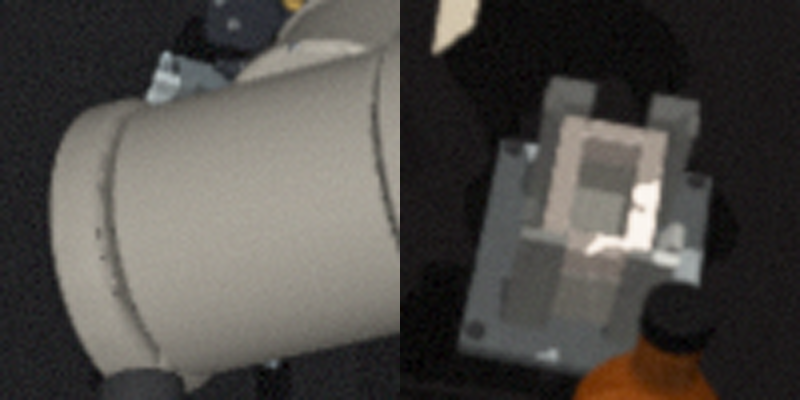

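The scene view (crop centre about (605,190)) shows the spacer square and flat on the body. The arm hides the nest in the top view. Now the cover.

```bash
h="python3 -m handwheel"
$h '.38 .024 .7 -.001 -.002 .001 1;.38 .024 .7 -.001 -.002 .001 1;.38 .024 .7 -.001 -.002 .001 1;.38 .024 .7 -.001 -.002 .001 1'|head -3
$h '0 0 .7 0 0 0 1;0 0 .7 0 0 0 1;0 0 .7 0 0 0 1;0 0 .7 0 0 0 1'|head -3
$h '0 0 .3 0 0 0 1;0 0 .5 0 0 0 1;0 0 .5 0 0 0 1;0 0 .5 0 0 0 1;0 0 .5 0 0 0 1'|head -3
python3 -c "
from go import *
print(to(*stand(*CV,1)))"
```

```text
time: 23.88
tool_pos: [565.7, 122.4, 183.4]
tcp_rot: [-3.139, 0.519, 3.007]
time: 24.22
tool_pos: [602.0, 117.6, 125.5]
tcp_rot: [-3.141, 0.524, 3.006]
time: 24.63
tool_pos: [626.2, 114.7, 83.7]
tcp_rot: [3.141, 0.527, 3.006]
[ 3.41e-02 -6.90e-03  3.30e-01 -1.00e-04  1.00e-03 -2.00e-04]
```

```bash
h="python3 -m handwheel"
$h '.02 -.005 .15 0 0 0 1;.02 -.005 .25 0 0 0 1;.02 -.005 .32 0 0 0 1;.02 -.005 .32 0 0 0 1;.02 -.005 .32 0 0 0 1;.02 -.005 .32 0 0 0 1'
python3 -c "
from go import *
print(to(*stand(*CV,1)))"
```

```text
time: 25.13
tool_pos: [642.7, 114.8, 58.3]
tcp_rot: [-3.133, 0.513, 3.006]
contact_force: [-0.5, 0.4, 0.1]
grip_width: 92.2
finger_force: 0.0
[ 0.0477 -0.0302  0.0287 -0.0028 -0.0034 -0.0001]
```

```bash
h="python3 -m handwheel"
$h '0 0 0 0 0 0 1;0 0 0 0 0 0 1'
python3 -c "
from go import *
print(to(*stand(*CV,1)));o=bot.get_obs();print(o['joint_positions'],o['tau'],o['dq'],o['moment'])"
```

```text
time: 25.3
tool_pos: [642.8, 114.8, 58.3]
tcp_rot: [-3.133, 0.513, 3.006]
contact_force: [-0.6, 0.1, 0.3]
grip_width: 92.1
finger_force: 0.0
[ 0.0478 -0.0297  0.0283 -0.0028 -0.0033 -0.0001]
[ 0.12531118  0.58229717  1.81316749 -0.50357806  0.2831416  -0.85547436] [ 4.95579850e-03 -4.83572531e+01 -1.77821660e+01 -4.34860596e-01
 -1.62764233e+00 -2.19917652e-02] [-4.65514276e-04  2.26347405e-03  1.14862359e-03 -8.17084053e-05
 -8.41116483e-04  4.71881297e-04] [0.06151506 0.28541133 0.00884803]
```

```bash
h="python3 -m handwheel"
$h '0 0 -.2 0 0 0 1;0 0 -.4 0 0 0 1;0 0 -.4 0 0 0 1;0 0 -.4 0 0 0 1'
cat >> go.py <<'E'
def cov(b,t=23):
    p,_=stand(*CV,b); return p,toolR(np.pi-.135,np.radians(t))
E
python3 -c "
from go import *
print(to(*cov(40)),bot.get_obs()['joint_positions'])"
```

```text
time: 25.63
tool_pos: [623.8, 117.9, 94.0]
tcp_rot: [-3.134, 0.515, 3.006]
contact_force: [0.9, -0.4, -0.3]
grip_width: 91.8
finger_force: 0.0
[ 0.0598 -0.0354  0.0438 -0.0026  0.0362 -0.0003] [ 0.1366045   0.49919298  1.83705898 -0.43620632  0.33769472 -0.91776715]
```

```bash
h="python3 -m handwheel"
$h '.05 -.02 .04 -.002 .036 0 1;.05 -.02 .04 -.002 .036 0 1;.05 -.02 .04 -.002 .036 0 1;.05 -.02 .04 -.002 .036 0 1'|head -3
python3 -c "
from go import *
print(to(*cov(40)),to(*cov(2.2)),bot.get_obs()['joint_positions'])"
```

```text
time: 25.97
tool_pos: [620.9, 115.5, 86.0]
tcp_rot: [-3.139, 0.4, 3.005]
[ 0.0002 -0.0083 -0.0133 -0.0011 -0.0005 -0.0006] [-0.0465 -0.0069  0.3618 -0.0011 -0.0005 -0.0006] [ 0.11266452  0.52230443  1.75805238 -0.21434221  0.48268312 -1.14960669]
```

```bash
h="python3 -m handwheel"
$h '-.02 -.007 .15 -.001 0 0 1;-.035 -.007 .28 -.001 0 0 1;-.046 -.007 .36 -.001 0 0 1;-.046 -.007 .36 -.001 0 0 1;-.046 -.007 .36 -.001 0 0 1;-.046 -.007 .36 -.001 0 0 1'
python3 -c "
from go import *
print(to(*cov(2.2)),bot.get_obs()['joint_positions'][4])"
```

```text
time: 26.47
tool_pos: [638.6, 112.9, 55.6]
tcp_rot: [3.141, 0.4, 3.006]
contact_force: [-0.1, -1.0, -0.3]
grip_width: 91.9
finger_force: 0.0
[-0.0004 -0.0061  0.0126  0.0002 -0.0005 -0.0003] 0.43296984986793674
```

```bash
h="python3 -m handwheel"
$h '0 -.005 .01 0 0 0 1;0 -.005 .01 0 0 0 1;0 -.005 .01 0 0 0 -1;0 -.005 .01 0 0 0 -1;0 -.005 .01 0 0 0 -1;0 -.005 .01 0 0 0 -1;0 -.005 .01 0 0 0 -1;0 -.005 .01 0 0 0 -1'
$h '0 0 0 0 0 0 -1;0 0 0 0 0 0 -1;0 0 0 0 0 0 -1'
python3 -c "
from go import *
print(to(*cov(2.2)))"
```

```text
time: 27.13
tool_pos: [639.1, 112.3, 54.6]
tcp_rot: [3.14, 0.4, 3.005]
contact_force: [-0.4, 0.8, -0.7]
grip_width: 56.7
finger_force: 0.4
time: 27.38
tool_pos: [639.1, 112.3, 54.5]
tcp_rot: [3.14, 0.4, 3.005]
contact_force: [-0.1, 0.8, 1.8]
grip_width: 55.8
finger_force: 30.0
[ 0.0007 -0.0004  0.0001  0.0002 -0.0005 -0.0003]
```

```bash
h="python3 -m handwheel"
$h '.01 0 -.08 0 0 0 -1;.03 0 -.25 0 0 0 -1;.07 0 -.6 0 0 0 -1;.1 0 -.9 0 0 0 -1;.1 0 -.9 0 0 0 -1'
$h '-.3 0 -.9 0 0 0 -1;-.3 0 -.9 0 0 0 -1;-.3 0 -.9 0 0 0 -1;-.3 0 -.9 0 0 0 -1'
python3 -c "
from go import *
r=toolR(2.921,np.radians(-6.9))
print(to(cur()[0],r),to([448,289.8,260],r,(cur()[0],r)))"
```

```text
time: 27.8
tool_pos: [595.1, 118.9, 138.7]
tcp_rot: [3.139, 0.405, 3.005]
contact_force: [1.0, 0.5, -0.4]
grip_width: 55.7
finger_force: 30.0
time: 28.13
tool_pos: [589.6, 119.3, 232.4]
tcp_rot: [3.138, 0.407, 3.005]
contact_force: [0.6, 0.5, -1.2]
grip_width: 55.6
finger_force: 30.0
[0.     0.     0.     0.0049 0.1678 0.0269] [ 1.7748  1.3537 -0.0632  0.      0.      0.    ]
```

```bash
h="python3 -m handwheel"
$h '0 0 0 .005 .168 .027 -1;0 0 0 .005 .168 .027 -1;0 0 0 .005 .168 .027 -1;0 0 0 .005 .168 .027 -1;0 0 0 .005 .168 .027 -1;0 0 0 .005 .168 .027 -1'|head -3
$h '.88 .68 -.03 0 0 0 -1;.88 .68 -.03 0 0 0 -1;.88 .68 -.03 0 0 0 -1'|head -2
$h '.88 .68 -.03 0 0 0 -1;.88 .68 -.03 0 0 0 -1;.88 .68 -.03 0 0 0 -1;.88 .68 -.03 0 0 0 -1;.88 .68 -.03 0 0 0 -1'|head -3
python3 -c "
from go import *
r=toolR(2.921,np.radians(-7)); print(to([448,289.8,130],r),cur()[0])"
```

```text
time: 28.63
tool_pos: [588.5, 118.0, 223.7]
tcp_rot: [-3.137, -0.135, 2.918]
time: 28.88
tool_pos: [515.3, 206.2, 240.5]
time: 29.3
tool_pos: [446.5, 290.7, 255.4]
tcp_rot: [-3.138, -0.128, 2.924]
[-1.759e-01 -1.100e-03  1.242e+00 -1.300e-03 -1.800e-03  8.000e-04] [446.54338997 290.69411066 255.42825214]
```

```bash
h="python3 -m handwheel"
$h '-.09 0 .62 -.001 -.0015 0 -1;-.09 0 .62 -.001 -.0015 0 -1;-.09 0 .62 -.001 -.0015 0 -1;-.09 0 .62 -.001 -.0015 0 -1'|head -1
$h '-.08 0 .62 0 0 0 -1;-.08 0 .62 0 0 0 -1;-.08 0 .62 0 0 0 -1;-.08 0 .62 0 0 0 -1;-.08 0 .62 0 0 0 -1;-.08 0 .62 0 0 0 -1'
python3 - <<'E'
from fit import *; from go import *
np.set_printoptions(precision=4,suppress=True)
p,r=cur(); print(to([448,289.8,p[2]],toolR(2.921,np.radians(-7))))
P=viewer.capture("scene")
best=[q for q in viewer.cut_out("cover",P) if abs(q["centre"][0]-430)<30 and abs(q["centre"][1]-190)<40]
for q in best[:1]:
    print(q["score"],q["centre"],q["pixels"].sum()); print(fit([(P,q["pixels"])],COVER,[448,290,p[2]-2.2,-.22],0,(0,1,3)))
o=np.round(proj(P,[p])[0]-40).astype(int); t=cv2.resize(P["frame"][o[1]:o[1]+100,o[0]:o[0]+100,::-1],(500,500),interpolation=cv2.INTER_CUBIC)
X=posed(COVER[0],[p[0],p[1],p[2]-2.2,r.as_euler("xyz")[2]+np.pi]); u=(proj(P,X)-o+.5)*5
cv2.polylines(t,[np.round(cv2.convexHull(u.astype(np.float32))).astype(int)],True,(0,255,0),1)
cv2.imwrite("pics/held3.png",t)
E
```

```text
time: 29.63
time: 30.13
tool_pos: [450.9, 289.9, 133.4]
tcp_rot: [3.139, -0.12, 2.92]
contact_force: [0.3, -0.8, -1.7]
grip_width: 55.6
finger_force: 30.0
[ 0.0282 -0.0072  0.0034  0.0009  0.0007 -0.0002]
0.61 [436.4, 178.0] 998
(array([451.3698, 289.0397, 131.1926,  -0.2277]), np.float64(0.16590994488977956))
```

View pics/held3.png

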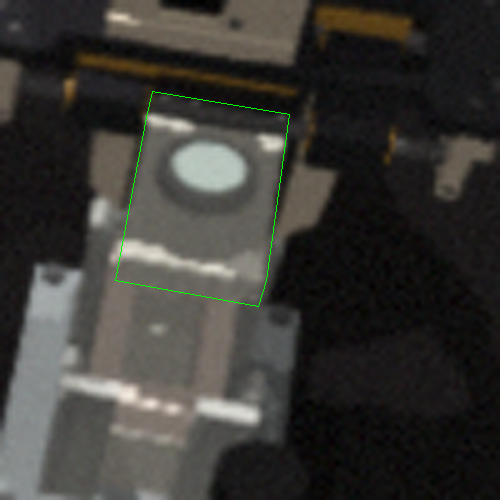

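```bash
python3 - <<'E'
from fit import *; from go import *
np.set_printoptions(precision=3,suppress=True)
p,r=cur(); P=viewer.capture("scene")
q=[q for q in viewer.cut_out("cover",P) if abs(q["centre"][0]-430)<30 and abs(q["centre"][1]-190)<40][0]
for t in (-12,-9,-6,-3,0,3,6,9,12):
    print(t,*fit([(P,q["pixels"])],COVER,[450,290,p[2]-2.2,-.22],np.radians(t),(0,1,3)))
o=np.round(proj(P,[p])[0]-[45,30]).astype(int); f=lambda a:cv2.resize(a[o[1]:o[1]+64,o[0]:o[0]+64],(400,400),interpolation=cv2.INTER_NEAREST)
a=f(P["frame"][:,:,::-1]); g=(255*(a/255.)**.45).astype(np.uint8); b=g.copy(); b[f(q["pixels"].astype(np.uint8))==0]//=3
for im in(g,): 
    X=posed(COVER[0],[p[0],p[1],p[2]-2.2,r.as_euler("xyz")[2]+np.pi]); u=(proj(P,X)-o+.5)*400/64
    cv2.polylines(im,[np.round(cv2.convexHull(u.astype(np.float32))).astype(int)],True,(0,255,0),1)
cv2.imwrite("pics/held4.png",np.hstack([g,b]))
E
```

```text
-12 [323.333 380.    130.607   0.247] 1.0
-9 [323.333 380.    130.607   0.247] 1.0
-6 [323.333 380.    130.607   0.247] 1.0
-3 [323.333 380.    130.607   0.247] 1.0
0 [341.111 308.889 130.607   0.336] 1.0
3 [341.111 362.222 130.607   0.336] 1.0
6 [323.333 380.    130.607   0.247] 1.0
9 [341.111 308.889 130.607   0.336] 1.0
12 [341.111 362.222 130.607   0.336] 1.0
```

View pics/held4.png

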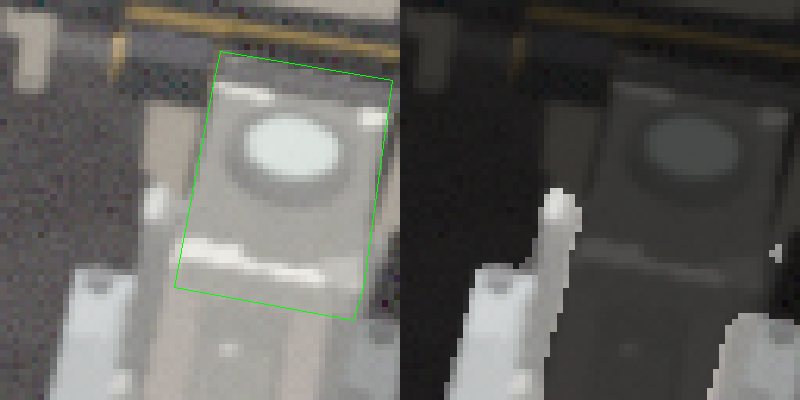

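```bash
python3 - <<'E'
from fit import *; from go import *
np.set_printoptions(precision=0,suppress=True)
p,r=cur(); P=viewer.capture("scene"); o=np.round(proj(P,[p])[0]-[45,30]).astype(int); yw=r.as_euler("xyz")[2]+np.pi
t=np.linspace(0,6.28,60); B=np.c_[20*np.cos(t),20*np.sin(t),0*t+22]
for d in(-10,-5,0,5,10):
    f=lambda X:(proj(P,posed(np.array(X,float),[p[0],p[1],p[2]-2.2,yw],np.radians(d)))-o+.5)*6.25
    b=f(B); print(d,"boss",b.min(0),b.max(0),"near top",*f([[50,-28,14],[50,28,14]]),"near bot",*f([[50,-28,0],[50,28,0]]),"far top",*f([[-50,-28,14],[-50,28,14]]))
E
```

```text
-10 boss [234. 106.] [362. 206.] near top [181. 280.] [361. 312.] near bot [175. 306.] [353. 338.] far top [229.  38.] [402.  67.]
-5 boss [235. 105.] [363. 198.] near top [184. 268.] [365. 301.] near bot [177. 297.] [356. 330.] far top [227.  45.] [400.  74.]
0 boss [236. 105.] [363. 190.] near top [187. 255.] [368. 288.] near bot [179. 288.] [359. 320.] far top [226.  52.] [397.  81.]
5 boss [236. 106.] [363. 182.] near top [189. 242.] [371. 275.] near bot [181. 277.] [362. 310.] far top [224.  60.] [394.  89.]
10 boss [237. 107.] [364. 174.] near top [192. 229.] [375. 261.] near bot [184. 266.] [365. 299.] far top [221.  70.] [392.  98.]
```

```bash
python3 -c "
from go import *
r=toolR(2.921,np.radians(-7.1))
for z in(95,76,67,64): print(z,to([448.7,289.8,z],r))"
```

```text
95 [-3.470e-02 -6.000e-04  3.669e-01  3.000e-04  5.000e-04 -2.000e-04]
76 [-5.790e-02 -8.000e-04  5.554e-01  3.000e-04  5.000e-04 -2.000e-04]
67 [-6.890e-02 -9.000e-04  6.448e-01  3.000e-04  5.000e-04 -2.000e-04]
64 [-7.260e-02 -9.000e-04  6.745e-01  3.000e-04  5.000e-04 -2.000e-04]
```

```bash
h="python3 -m handwheel"
$h '-.02 0 .2 0 .0005 0 -1;-.035 0 .36 0 .0005 0 -1;-.045 0 .45 0 .0005 0 -1;-.052 0 .51 0 .0005 0 -1;-.058 0 .55 0 .0005 0 -1;-.058 0 .55 0 .0005 0 -1;-.058 0 .55 0 .0005 0 -1'
python3 -c "
from go import *
r=toolR(2.921,np.radians(-7.1))
for z in(76,67,64): print(z,to([448.7,289.8,z],r))"
```

```text
time: 30.97
tool_pos: [448.7, 289.8, 76.2]
tcp_rot: [3.141, -0.125, 2.92]
contact_force: [0.3, -0.7, -1.7]
grip_width: 55.5
finger_force: 30.0
76 [-0.     -0.0005  0.0018  0.0002 -0.0002 -0.0002]
67 [-0.0112 -0.0005  0.0911  0.0002 -0.0002 -0.0002]
64 [-0.0149 -0.0005  0.1208  0.0002 -0.0002 -0.0002]
```

```bash
h="python3 -m handwheel"
$h '-.004 0 .03 0 0 0 -1;-.007 0 .055 0 0 0 -1;-.009 0 .075 0 0 0 -1;-.011 0 .09 0 0 0 -1;-.011 0 .09 0 0 0 -1;-.011 0 .09 0 0 0 -1'
```

```text
time: 31.47
tool_pos: [448.4, 289.7, 66.7]
tcp_rot: [3.141, -0.125, 2.92]
contact_force: [-0.1, -0.4, -2.1]
grip_width: 55.4
finger_force: 30.0
```

```bash
h="python3 -m handwheel"
$h '-.001 0 .01 0 0 0 -1;-.002 0 .018 0 0 0 -1;-.003 0 .025 0 0 0 -1;-.003 0 .025 0 0 0 -1;-.003 0 .025 0 0 0 -1'
python3 -c "
from plant import bot;o=bot.get_obs();print(o['moment'])"
```

```text
time: 31.88
tool_pos: [448.4, 289.7, 64.7]
tcp_rot: [3.141, -0.125, 2.92]
contact_force: [-1.9, -1.1, 5.2]
grip_width: 55.6
finger_force: 30.0
[-0.08538387  0.28853882  0.03690236]
```

```bash
h="python3 -m handwheel"
$h '0 0 .004 0 0 0 -1;-.001 0 .008 0 0 0 -1;-.001 0 .01 0 0 0 -1;-.001 0 .01 0 0 0 -1;-.001 0 .01 0 0 0 -1'
```

```text
time: 32.3
tool_pos: [448.4, 289.7, 64.7]
tcp_rot: [3.141, -0.124, 2.92]
contact_force: [-3.4, -3.2, 13.5]
grip_width: 55.8
finger_force: 30.0
```

```bash
h="python3 -m handwheel"
$h '0 0 0 0 0 0 1;0 0 0 0 0 0 1;0 0 0 0 0 0 1;0 0 0 0 0 0 1;0 0 0 0 0 0 1;0 0 0 0 0 0 1'
$h '.012 0 -.1 0 0 0 1;.05 0 -.4 0 0 0 1;.1 0 -.8 0 0 0 1;.12 0 -1 0 0 0 1'|head -2
$h '.12 0 -1 0 0 0 1;.12 0 -1 0 0 0 1;.12 0 -1 0 0 0 1'|head -2
$h '-.2 -.9 0 0 0 0 1;-.2 -.9 0 0 0 0 1;-.2 -.9 0 0 0 0 1'|head -2
$h '-.2 -.9 0 0 0 0 1;-.2 -.9 0 0 0 0 1;-.2 -.9 0 0 0 0 1'|head -2
$h '-.2 -.9 0 0 0 0 1;-.2 -.9 0 0 0 0 1;-.2 -.9 0 0 0 0 1;-.2 -.9 0 0 0 0 1'
python3 - <<'E'
from fit import *
np.set_printoptions(precision=3,suppress=True)
T=[]
for c in("top","scene"):
    P=viewer.capture(c); o=np.round(proj(P,[[448,290,50]])[0]-50).astype(int)
    a=cv2.resize(P["frame"][o[1]:o[1]+100,o[0]:o[0]+100,::-1],(400,400),interpolation=cv2.INTER_CUBIC); T.append((255*(a/255.)**.7).astype(np.uint8))
    for q in viewer.cut_out("cover",P)[:4]:
        if np.hypot(*(np.array(q["centre"])-o-50))<20: print(c,q["score"],q["centre"],q["pixels"].sum(),fit([(P,q["pixels"])],COVER,[448,290,62,-.22],0,(0,1,3)))
cv2.imwrite("pics/final.png",np.hstack(T))
E
```

```text
time: 32.8
tool_pos: [448.3, 289.7, 63.0]
tcp_rot: [-3.142, -0.125, 2.92]
contact_force: [0.1, 0.4, 0.5]
grip_width: 89.6
finger_force: 0.0
time: 33.13
tool_pos: [450.0, 290.1, 168.3]
time: 33.38
tool_pos: [450.7, 290.0, 271.1]
time: 33.63
tool_pos: [448.8, 193.2, 263.2]
time: 33.88
tool_pos: [448.4, 100.9, 260.1]
time: 34.22
tool_pos: [448.4, 11.1, 257.5]
tcp_rot: [3.142, -0.125, 2.916]
contact_force: [0.2, 1.0, 0.6]
grip_width: 92.1
finger_force: 0.0
top 0.92 [209.9, 318.6] 1172 (array([448.258, 289.025,  62.   ,  -0.223]), np.float64(0.047194965870307165))
scene 0.93 [429.9, 201.6] 1043 (array([447.671, 288.579,  62.   ,  -0.227]), np.float64(0.0882220757430489))
```

View pics/final.png

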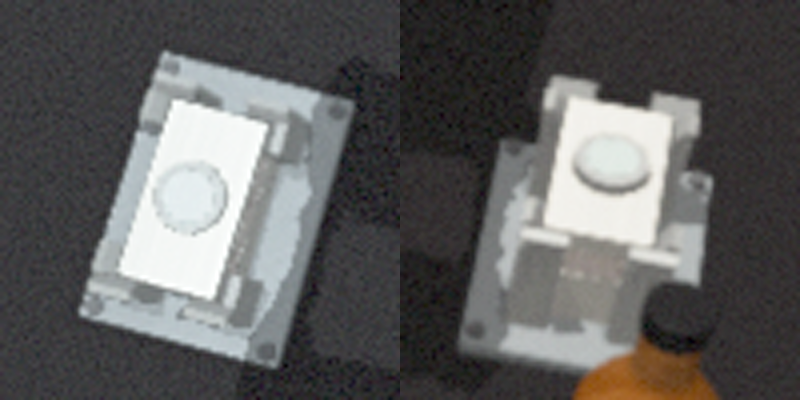

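The cover lies square and flat at z = 62 mm between the guides, boss upward at about (190,197) in the top crop and (612,160) in the scene crop. I am handing the job in.

```bash
python3 -c "
from plant import bot; print(bot.close_job())"
```

```text
the job is handed in; nothing more can be done
None
```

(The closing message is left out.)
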